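# Tamp the brass slug home in the ballast tube

## Robot

A 7-joint arm with a two-finger parallel gripper is mounted at the origin on a cart in front of the work surface, level with it; the furniture and walls round the work are solid. World frame = base frame: x ahead of the robot, y to its left, z up, the work surface at z = 0. Lengths are in m, angles in rad, forces in N, time in s.
With the tool pointing down it reaches from about 0.425 to 0.925 m from the base axis. Payload 6.8 kg.
Tool frame: the origin (TCP) lies midway between the tips of the shut fingers; the grasp point (between the pads) lies 19 mm behind it; x points along the fingers, y is the direction in which the jaws open and shut, and the axes are right-handed (so a half turn about x gives the same grasp; the last joint's range is limited). The gripper opens to 85 mm and grips with 20 to 120 N. Pads are 22 mm wide; open, the fingers measure 114 mm over their backs; the gripper's body (76 mm by 85 mm) begins 54 mm behind the grasp point. The pads swing forward as they close: fully open they stand 13 mm farther back than shut.
Start: joints at [-0.108, 0.477, 0.022, 1.555, -0.011, 1.109, -0.083], TCP at [0.675, 0, 0.206] pointing down, gripper open.
Joint ranges: [-2.96, 2.96], [-0.34, 2.1], [-1.41, 1.46], [0.24, 2.44], [-1.37, 4.51], [0.17, 1.92], [-2.96, 2.96]. Speed limits (rad/s): [2.39, 2.39, 3.14, 3.14, 3.14, 3.14, 3.14].

## Interface

Orientations are given as a rotation vector (axis times angle).
In Python, from bench import r, viewer, nets gives the robot as it stands.
- The arm moves only by the shell command python3 -m pendant 'ROWS' [FORCE]. ROWS is JSON, one flat list of numbers, 5 for each row, row after row: the finger opening in mm, from 0 to 85.4, then the shift along the tool's x, y, z in mm, then the turn about the tool's x in rad. A call has 1 to 20 rows; each row shifts and turns the commanded pose from where the row before left it, along the tool's axes as they then stand; what a row does not reach is not made up. A row lasts 1/8 s, in which the tool goes at most 62.5 mm and 10.7 degrees, less where a joint would pass 70% of its speed; a pose out of reach is approached as far as the arm can. A call with a gripper value outside its range is refused whole. The fingers move at their own pace and stop on an object; FORCE is the grip in N (left out, the last holds). Time passes only in rows, so rows that do not move let the fingers close. It gives the time, the measured TCP pose, the force and the opening at its end, in the units of the state.
- r.get_obs(): the state, without advancing time (a new reading comes with each control period).
- viewer.grab_frame(name): name is "scene" or "side" or "wrist"; returns (picture, depth): 384x512x3 uint8, red, green, blue; 384x512 float32, m along the optical axis (not along the pixel's ray), 0 where there is no reading.
- viewer.calibration(name): a dict with "mtx" (3x3 intrinsics, pixels), "distortion" ([k1, k2, p1, p2, k3] as OpenCV has them; the pictures are not rectified), "world_to_cam" (4x4, takes a point from world to camera coordinates). Camera axes: x right, y up, looking along -z (the intrinsics and any distortion apply to the point x, -y, -z); pixel columns grow to the right and rows downward; lengths in m; the calibration is good to about 2 mm. A picture is of the moment at which its call begins: read the wrist's pose just before it. calibration takes no time and is no camera call; for the wrist camera it gives the pose at the moment of the call.
- r.hand_in(): hands the job in, once; it reports no verdict.
Trained networks look in the newest picture that a camera, given by its name, has taken for a name from the list of things; names that differ only in an ending like _2 or _b are one class to them, and where a whole thing is asked for, a point or a joint stands for the part that bears it (a point fixed in the world has none). Each returns a list of dicts, best first, with "score" (0 to 1); they miss things now and then, are a little off and sometimes report something else, mostly with a low value. They report only what shows in the picture. A call takes as long as a camera call. They do not tell look-alikes from the thing itself.
- nets.look_for(name, camera): "location" ([x, y, z] in m, in world coordinates, good to about 4 mm: the middle of the surface that is visible of it).
- nets.silhouettes(name, camera): "mask" (384x512 bool, what is visible of it).
The state is a dict: "clock": time; "joints": joint angles; "qvel": joint speeds; "tau": joint torques, N m; "tcp_pos": TCP position; "orientation": TCP orientation; "contact_force": force on the tool from outside, world axes, zero at the start; "moment": the same for the moment, N m; "grip_width": finger opening in m.
Only numpy, scipy, OpenCV 4.12 (cv2) and the standard library are available. Lean on these libraries where they do the work, as an engineer would, in place of code of your own. Each camera call takes 0.05 s, during which the arm holds its last target. There are 200 camera calls.

## Task

Put the brass slug upright into the clear tube, then take the red-handled tamping rod from its wooden holder and with it push the slug and the tight orange wad under it down the tube until they bottom out; press them home firmly there for about half a second with some 15 to 20 N, but never over 30 N or the tube's floor cracks. Put the rod back in its holder, fully down, and leave the brass weight and the yellow tin where they are.

Things in the scene. Friction and masses are not known exactly. Their poses are not given: they have to be found in the camera images.
- tube_mouth (a point): centre of the mouth of a clear plastic tube that stands upright, fixed to the bench on a black foot (76 mm wide, 12 mm high). The mouth is 115 mm above the bench, 36 mm wide inside and 44 mm over its rim; it narrows like a funnel over the top 15 mm to a straight bore 25 mm wide (wall 4 mm). z is up
- wad (a joint): travel (m) of the tight orange wad (12 mm thick) in the bore: 0 highest, 0.045 on its stop. It slides under a steady push of about 6 N and stays where left. The stop, hidden in the foot, is a stiff cushion: gives 1 mm per 6 N, springs back (joint stays 0.045). Its height differs each time: wad top then 22 to 34 mm above the bench (unloaded); at the start wad top 36 to 63 mm below the mouth
- slug_mid (a point): centre (half-way up) of the loose brass slug, a plain cylinder 22 mm in diameter and 40 mm high, about 100 g, standing on the bench; z is its axis. Let go in the mouth it slides down by itself only as far as the wad, and its top is then 23 mm below to 4 mm above the mouth (lower if it drops hard)
- rod_mid (a point): centre of the red handle of the tamping rod, the place to grip it. The handle is square, 24 x 24 mm (its flats face along this point's x and y) and 55 mm long; below it is a round steel shank 16 mm in diameter that ends flat. The tip is 112.5 mm below this point, the handle's top 27.5 mm above it, its underside 27.5 mm below it. About 120 g. At the start the rod stands upright in the holder. z is up along the rod
- rod_tip (a point): centre of the flat lower end of the tamping rod; z points up along the rod
- holder_mouth (a point): centre of the hole in the top of the wooden rod holder, a block 66 x 66 x 50 mm high, fixed to the bench. The hole is 19 mm wide with a chamfered edge and 40 mm deep (this point is 50 mm above the bench); fully down, the rod's tip is 40 mm below this point. z is up
- brass_weight: loose brass weight with a knob, 27 mm wide, 34 mm high, origin at the centre of its underside: a bystander
- flux_tin: loose round yellow tin, 54 mm wide, 20 mm high, origin at the centre of its underside: a bystander
Not all that is in view belongs to the job. What is shaped like the part that bears slug_mid but green or pink is not meant.

How it is judged:
On the way, in this order (a step that is already met when the one before it is completed fails the run):
1. the slug stands in the tube, let go, its middle at least 12 mm below the mouth (horizontal distance between slug_mid and tube_mouth below 0.004 m and z of slug_mid in the frame of tube_mouth below -0.012 m and angle between slug_mid's own z axis and vertical below 0.2 rad and contact force between the fingers and slug below 0.1 N), for 0.2 s.
2. the wad is within 1.5 mm of its stop and the rod presses on the slug with more than 10 N for 0.3 s (horizontal distance between slug_mid and tube_mouth below 0.004 m and z of slug_mid in the frame of tube_mouth below -0.012 m and angle between slug_mid's own z axis and vertical below 0.2 rad and value of joint wad above 0.0435 m and contact force between rod and slug above 10 N), for 0.3 s.
At the end, for the whole second after the job is handed in: The slug is in the tube (middle within 4 mm of its axis, upright within 0.2 rad, at least 55 mm below the mouth), the wad is within 2 mm of its stop, the rod is back in the holder's hole (tip within 6 mm of its axis and at least 36 mm deep, upright within 0.12 rad), and rod and slug are at rest (horizontal distance between slug_mid and tube_mouth below 0.004 m and z of slug_mid in the frame of tube_mouth below -0.012 m and angle between slug_mid's own z axis and vertical below 0.2 rad and value of joint wad above 0.043 m and z of slug_mid in the frame of tube_mouth below -0.055 m and horizontal distance between rod_tip and holder_mouth below 0.006 m and z of rod_tip in the frame of holder_mouth below -0.036 m and angle between rod_tip's own z axis and vertical below 0.12 rad and linear speed of each of rod, slug below 0.02 m/s); the robot touches nothing.
It fails at once if the rod presses the slug with more than 30 N (contact force between rod and slug above 30 N).
It fails at once if the brass weight or the yellow tin is moved by more than 20 mm (distance of any of brass_weight, flux_tin from where it was at the start of the episode above 0.02 m).
It also fails if it takes over 72 s, if anything falls off the work surface, if the arm or the gripper's body presses on something with over 40 N, if the wrist force passes 120 N, or if a joint passes its speed limit or range.

## Working session

There is one attempt and no reset: what is moved stays moved. The work goes in short steps, Python scripts to look and compute and a shell command to move; the robot and the scene stay as the last step left them, time stands still between calls to the robot, and variables do not carry over. Pictures are saved under pics/ and viewed, about 8 in all and at most 12, crops included, and the job is handed in when it is done.

```bash
mkdir -p pics; cat > h.py <<'E'
import numpy as np, cv2
from scipy.spatial.transform import Rotation as R
from bench import r, viewer, nets
def cal(n):
    c=viewer.calibration(n); return np.array(c["mtx"]),np.array(c["distortion"]),np.array(c["world_to_cam"])
def ray(c,u,v):
    K,d,T=c; p=cv2.undistortPoints(np.array([[[u,v]]],float),K,d)[0,0]
    return T[:3,:3].T@np.array([p[0],-p[1],-1]), -T[:3,:3].T@T[:3,3]
def atz(c,u,v,z):
    d,o=ray(c,u,v); return o+d*(z-o[2])/d[2]
def atdepth(c,u,v,dep):
    d,o=ray(c,u,v); return o+d*dep
def cloud(c,mask,dep):
    K,d,T=c; v,u=np.nonzero(mask&(dep>0)); 
    if len(u)==0: return np.zeros((0,3))
    p=cv2.undistortPoints(np.stack([u,v],1).astype(float)[:,None],K,d)[:,0]; z=dep[v,u]
    return (np.stack([p[:,0]*z,-p[:,1]*z,-z],1)-T[:3,3])@T[:3,:3]
def proj(c,P):
    K,d,T=c; q=T[:3,:3]@np.asarray(P,float)+T[:3,3]; q=np.array([q[0],-q[1],-q[2]])
    return cv2.projectPoints(q[None],np.zeros(3),np.zeros(3),K,d)[0][0,0]
def st():
    o=r.get_obs(); print("t",o["clock"],"tcp",np.round(o["tcp_pos"],4),"F",np.round(o["contact_force"],1),"w",round(float(o["grip_width"]),4))
    M=R.from_rotvec(o["orientation"]).as_matrix(); return o,M
E
python3 - <<'E'
from h import *
np.set_printoptions(precision=4,suppress=True)
o,M=st(); print(M)
ims=[]
for n in ("scene","side","wrist"):
    im,dep=viewer.grab_frame(n); c=cal(n); ims.append(im)
    print(n,"cam at",-c[2][:3,:3].T@c[2][:3,3])
    for k in ("tube_mouth","slug_mid","rod_mid","holder_mouth","brass_weight","flux_tin") if n!="wrist" else ("slug_mid",):
        try:
            print(k,[(np.round(x["location"],3).tolist(),round(x["score"],2)) for x in nets.look_for(k,n)][:4])
        except Exception as e: print(k,e)
cv2.imwrite("pics/a.png",cv2.resize(np.hstack(ims[:2])[:,:,::-1],(800,300)))
for n,i in zip(("scene","side","wrist"),ims): cv2.imwrite(f"pics/{n}0.png",i[:,:,::-1])
E
```

```text
t 0.0 tcp [0.6744 0.     0.2053] F [-0.3  0.1 -0.1] w 0.0853
[[-0.0018  1.      0.    ]
 [-0.0001  0.     -1.    ]
 [-1.     -0.0018  0.0001]]
scene cam at [0.1037 0.908  0.5755]
tube_mouth [([0.498, -0.129, 0.04], 0.66)]
slug_mid [([0.58, 0.244, 0.027], 0.73), ([0.527, 0.2, 0.025], 0.67), ([0.464, 0.3, 0.029], 0.65), ([0.518, 0.269, 0.025], 0.59)]
rod_mid [([0.521, -0.258, 0.113], 0.86)]
holder_mouth [([0.503, -0.243, 0.033], 0.86)]
brass_weight [([0.503, -0.242, 0.034], 0.64), ([0.642, 0.183, 0.013], 0.46)]
flux_tin [([0.499, -0.127, 0.039], 0.2)]
side cam at [-0.0726 -1.0645  0.6578]
tube_mouth [([0.497, -0.154, 0.041], 0.97)]
slug_mid [([0.465, 0.283, 0.024], 0.49), ([0.528, 0.181, 0.023], 0.44), ([0.584, 0.229, 0.021], 0.42)]
rod_mid [([0.522, -0.272, 0.115], 0.74)]
holder_mouth [([0.51, -0.282, 0.037], 0.91)]
brass_weight []
flux_tin []
wrist cam at [0.6752 0.0714 0.3741]
slug_mid []
```

View pics/scene0.png

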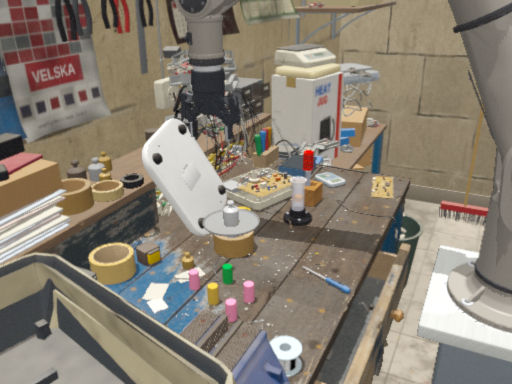

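View pics/side0.png

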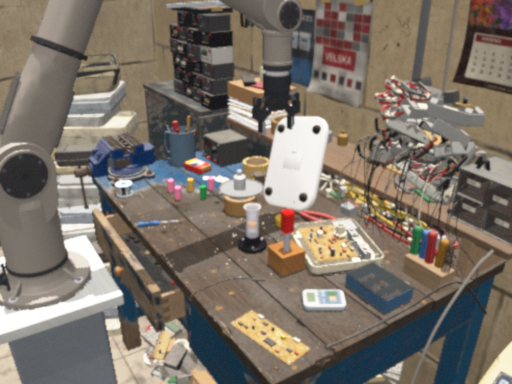

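The scene picture shows the brass slug at (213,293), with pink look-alikes at (194,280), (249,292) and (231,309), and a green one at (228,273). The brass weight is at (188,260), the tube at (298,200), and the rod in its holder at (310,170). A white panel at (185,175) and a tape stack at (232,235) are obstacles. The side picture shows the tube at (252,228) and the rod at (287,235).

```bash
python3 - <<'E'
from h import *
np.set_printoptions(precision=4,suppress=True)
seen={}
for n in ("scene","side"):
    im,dep=viewer.grab_frame(n); c=cal(n); seen[n]=(im,dep,c)
    full=cloud(c,np.ones(dep.shape,bool),np.where(dep>0,dep,0)); 
    v,u=np.nonzero(dep>0); col=im[v,u]; hsv=cv2.cvtColor(im,cv2.COLOR_RGB2HSV)[v,u].astype(int)
    np.savez(f"pc_{n}.npz",p=full,col=col,u=u,v=v)
    for k in ("slug_mid","rod_mid","tube_mouth","holder_mouth"):
        for s in nets.silhouettes(k,n):
            if s["score"]<.35: continue
            p=cloud(c,s["mask"],dep); 
            if len(p)==0: continue
            vv,uu=np.nonzero(s["mask"])
            zt=np.percentile(p[:,2],97); top=p[p[:,2]>zt-.006]
            print(n,k,round(s["score"],2),"px",(uu.mean().round(),vv.mean().round()),len(uu),"med",np.median(p,0),"min",np.percentile(p,3,axis=0),"max",np.percentile(p,97,axis=0),"rgb",np.median(im[s["mask"]],axis=0),"top",np.median(top,0))
    # tall obstacles map
    a=full; m=(a[:,0]>.35)&(a[:,0]<1)&(abs(a[:,1])<.4)&(a[:,2]>.03)&(a[:,2]<.5)
    H={}
    g=np.full((13,16),0)
    for x,y,z in a[m]:
        i,j=int((x-.35)/.05),int((y+.4)/.05); g[i,j]=max(g[i,j],int(z*1000))
    print(n,"rows x from .35, cols y from -.4, mm"); print(g)
E
```

```text
scene slug_mid 0.76 px (np.float64(227.0), np.float64(274.0)) 200 med [0.5272 0.1964 0.0252] min [0.5207 0.1839 0.0013] max [0.5387 0.2011 0.0395] rgb [ 23. 127.  56.] top [0.5301 0.1929 0.038 ]
scene slug_mid 0.66 px (np.float64(231.0), np.float64(309.0)) 197 med [0.462  0.2988 0.0293] min [0.4559 0.2864 0.0042] max [0.4717 0.3037 0.0396] rgb [188. 113. 139.] top [0.4644 0.2951 0.0381]
scene slug_mid 0.65 px (np.float64(213.0), np.float64(293.0)) 198 med [0.5188 0.2697 0.0266] min [0.5128 0.257  0.0035] max [0.5294 0.2744 0.0395] rgb [166. 137.  53.] top [0.5219 0.2667 0.0381]
scene slug_mid 0.54 px (np.float64(194.0), np.float64(279.0)) 224 med [0.58   0.2429 0.0229] min [0.5732 0.2214 0.0004] max [0.6086 0.2483 0.0395] rgb [188. 113. 139.] top [0.582  0.2386 0.0381]
scene rod_mid 0.7 px (np.float64(308.0), np.float64(164.0)) 227 med [ 0.5193 -0.255   0.1177] min [ 0.5107 -0.2682  0.0571] max [ 0.531  -0.2494  0.1488] rgb [155.  30.  23.] top [ 0.5195 -0.2558  0.1478]
scene tube_mouth 0.83 px (np.float64(298.0), np.float64(203.0)) 842 med [ 0.4987 -0.1278  0.0391] min [ 0.4714 -0.2
[... 2453 characters left out ...]
   0   0   0  40  39  36   0]
 [  0  52 153  53 114 113   0   0  70  70  70  39  36  39   0   0]
 [  0  42  52  50   0   0   0  70 295 122  72   0  39   0   0   0]
 [ 33  50  41  45  32   0   0 499 499 106  69   0   0   0   0   0]
 [ 36  46  63  60  33  52  68 499 405  71   0   0   0   0   0  78]
 [ 36  40  64  35   0 138 157 499 349 179 185  38  47  46   0  93]
 [207 220   0 197 203 150 263 292 301 253 239  35  47 498 499  91]
 [392 411 415 416 366 173 263 271   0   0   0   0 182 182 272 270]
 [412 411 415 418 369 204 136 136 135   0   0   0 181 182 269 292]
 [410 397 413 404 264 200 136 135 136 172   0   0   0 183 193   0]
 [485 474 413   0   0 198 135 394 421 372 339 337 349 370 346 338]]
```

```bash
python3 - <<'E'
from h import *
np.set_printoptions(precision=3,suppress=True)
for n,boxs in (("scene",[(150,125,185,205),(180,195,255,255)]),("side",[(270,125,325,205),(215,170,262,212)])):
    d=np.load(f"pc_{n}.npz"); p,u,v,c=d["p"],d["u"],d["v"],d["col"].astype(int)
    for b in boxs:
        m=(u>b[0])&(u<b[2])&(v>b[1])&(v<b[3])
        q=p[m&(c.min(1)>180)] if b[0] in(150,270) else p[m]
        if len(q): print(n,b,len(q),"min",np.percentile(q,2,axis=0),"max",np.percentile(q,98,axis=0),"med",np.median(q,0))
    hsv=cv2.cvtColor(d["col"][None],cv2.COLOR_RGB2HSV)[0].astype(int)
    m=(p[:,2]>.012)&(p[:,2]<.05)&(hsv[:,0]>18)&(hsv[:,0]<32)&(hsv[:,1]>110)&(p[:,0]>.38)&(p[:,0]<.8)&(abs(p[:,1])<.4)
    q=p[m]; l=np.round(q[:,:2]/.04).astype(int)
    k,ct=np.unique(l,axis=0,return_counts=True); print(n,"yellow",[(a*.04,x) for a,x in zip(k,ct) if x>15])
E
```

```text
scene (150, 125, 185, 205) 2013 min [ 0.716 -0.027  0.106] max [0.795 0.116 0.257] med [0.757 0.055 0.193]
scene (180, 195, 255, 255) 4348 min [ 0.541 -0.17  -0.004] max [0.734 0.12  0.107] med [0.646 0.068 0.047]
scene yellow [(array([0.52, 0.24]), np.int64(23)), (array([0.52, 0.28]), np.int64(147)), (array([0.56, 0.08]), np.int64(75)), (array([0.56, 0.12]), np.int64(33)), (array([0.6 , 0.12]), np.int64(66)), (array([ 0.64, -0.2 ]), np.int64(23)), (array([ 0.64, -0.12]), np.int64(25)), (array([0.64, 0.16]), np.int64(36)), (array([0.64, 0.2 ]), np.int64(29)), (array([0.72, 0.2 ]), np.int64(97)), (array([0.72, 0.24]), np.int64(60)), (array([0.72, 0.28]), np.int64(191)), (array([0.76, 0.28]), np.int64(93)), (array([0.76, 0.32]), np.int64(220)), (array([0.8 , 0.32]), np.int64(38))]
side (270, 125, 325, 205) 3661 min [ 0.687 -0.112  0.029] max [0.787 0.098 0.234] med [ 0.739 -0.016  0.137]
side (215, 170, 262, 212) 1878 min [ 0.503 -0.143 -0.005] max [0.74  0.339 0.113] med [0.588 0.06  0.046]
side yellow [(array([0.52, 0.24]), np.int64(35)), (array([ 0.6 , -0.32]), np.int64(44)), (array([ 0.6 , -0.24]), np.int64(24)), (array([ 0.64, -0.32]), np.int64(50)), (array([ 0.64, -0.28]), np.int64(30)), (array([ 0.64, -0.24]), np.int64(32)), (array([ 0.64, -0.2 ]), np.int64(45)), (array([ 0.64, -0.08]), np.int64(36)), (array([ 0.68, -0.32]), np.int64(18)), (array([ 0.68, -0.28]), np.int64(32)), (array([ 0.68, -0.2 ]), np.int64(18)), (array([0.72, 0.24]), np.int64(29)), (array([0.72, 0.28]), np.int64(18)), (array([0.76, 0.24]), np.int64(47))]
```

View pics/wrist0.png

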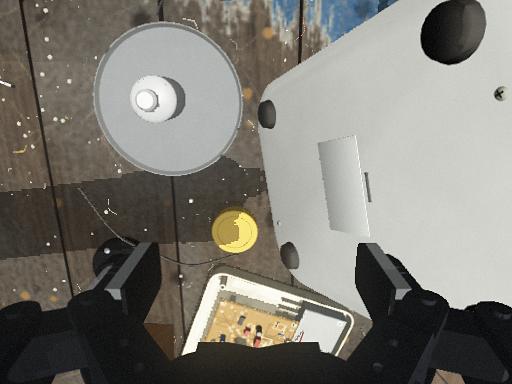

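The wrist picture shows the tin at (235,232), the grey disc stack at (167,98) and the white panel on the right. I'll move up and away from the panel, to a point beside the slug.

```bash
python3 -m pendant '[50,-15,-25,-34,0, 50,-15,-25,-34,0, 50,-15,-25,-34,0, 50,-15,-25,-34,0, 50,-15,-26,-34,0, 50,0,-26,-35,0, 50,0,0,0,0]' 60
python3 - <<'E'
from h import *
np.set_printoptions(precision=4,suppress=True)
o,M=st(); c=cal("wrist"); im,dep=viewer.grab_frame("wrist"); cv2.imwrite("pics/w1.png",im[:,:,::-1])
for s in nets.silhouettes("slug_mid","wrist"):
    p=cloud(c,s["mask"],dep)
    if len(p)<10: continue
    t=p[p[:,2]>np.percentile(p[:,2],95)-.004]; 
    vv,uu=np.nonzero(s["mask"])
    print(round(s["score"],2),"rgb",np.median(im[s["mask"]],axis=0),"top mid",(t.min(0)+t.max(0))/2,t.mean(0),"ext",np.ptp(t,axis=0),uu.mean(),vv.mean())
E
```

```text
clock: 2.17
tcp_pos: [0.5208, 0.209, 0.2819]
orientation: [1.206, 1.214, -1.203]
contact_force: [0.1, 1.2, 0.1]
grip_width: 0.0508
t 2.175 tcp [0.5208 0.209  0.2819] F [0.1 1.2 0.1] w 0.0508
0.86 rgb [ 75.  161.5  87. ] top mid [0.5323 0.1899 0.0405] [0.5327 0.1902 0.0399] ext [0.0204 0.0211 0.0066] 267.4320987654321 160.96296296296296
0.66 rgb [254. 245. 253.] top mid [0.5851 0.2367 0.0399] [0.5852 0.237  0.0399] ext [0.021  0.0196 0.0053] 309.1928104575163 124.79738562091504
0.65 rgb [254. 254. 181.] top mid [0.524  0.2631 0.0398] [0.5239 0.2631 0.0399] ext [0.0193 0.0199 0.0051] 260.87966804979254 103.60580912863071
0.54 rgb [254. 238. 251.] top mid [0.4639 0.2274 0.0398] [0.4641 0.2275 0.04  ] ext [0.0198 0.0196 0.0047] 213.35333333333332 131.62666666666667
0.51 rgb [254. 238. 250.] top mid [0.4682 0.2916 0.04  ] [0.4685 0.2915 0.0399] ext [0.0193 0.0192 0.0044] 215.1043165467626 78.92805755395683
```

```bash
python3 -m pendant '[46,40,2,-30,0, 46,50,0,-26,0, 46,50,0,0,0, 46,30,0,0,0, 46,25,0,0,0, 46,0,0,0,0, 46,0,0,0,0]' 60
```

```text
clock: 3.15
tcp_pos: [0.5262, 0.2605, 0.0872]
orientation: [1.211, 1.208, -1.209]
contact_force: [0.3, -0.3, -0.0]
grip_width: 0.0462
```

```bash
python3 -m pendant '[46,25,-2,-2,0, 46,25,0,0,0, 46,15,0,0,0, 46,2,0,0,0, 46,0,0,0,0, 0,0,0,0,0, 0,0,0,0,0, 0,0,0,0,0, 0,0,0,0,0, 0,0,0,0,0]' 50; python3 -m pendant '[0,-30,0,0,0, 0,-30,0,0,0, 0,-50,0,0,0, 0,-50,0,0,0, 0,0,0,0,0]'
python3 - <<'E'
from h import *
np.set_printoptions(precision=4,suppress=True)
o,M=st(); print(M); im,dep=viewer.grab_frame("wrist"); cv2.imwrite("pics/w2.png",im[:,:,::-1])
E
```

```text
clock: 4.4
tcp_pos: [0.523, 0.263, 0.0193]
orientation: [1.209, 1.209, -1.209]
contact_force: [0.7, -0.2, 0.1]
grip_width: -0.0001
clock: 5.03
tcp_pos: [0.5256, 0.2646, 0.1838]
orientation: [1.216, 1.207, -1.202]
contact_force: [0.3, -0.4, -0.0]
grip_width: 0.0002
t 5.025 tcp [0.5256 0.2646 0.1838] F [ 0.3 -0.4 -0. ] w 0.0002
[[ 0.0073  1.     -0.0002]
 [ 0.0044 -0.0003 -1.    ]
 [-1.      0.0073 -0.0044]]
```

View pics/w2.png

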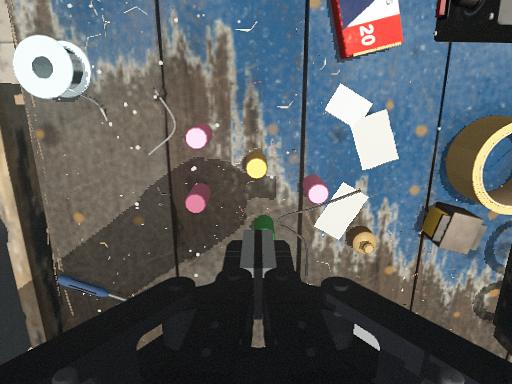

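The jaws shut on nothing. The slug is still standing, at (256,163). I'll measure it again.

```bash
python3 - <<'E'
from h import *
np.set_printoptions(precision=4,suppress=True)
for n in ("wrist","scene"):
  o,M=st(); c=cal(n); im,dep=viewer.grab_frame(n); c2=cal(n)
  print("cam",-c[2][:3,:3].T@c[2][:3,3], abs(c[2]-c2[2]).max())
  if n=="wrist":
    print("tcp px",proj(c,o["tcp_pos"]),"slug px",proj(c,[.524,.263,.04]), dep[163,256])
    h=cv2.cvtColor(im,cv2.COLOR_RGB2HSV); print(atz(c,256,158,.04))
    m=np.zeros(dep.shape,bool); m[235:330,240:290]=1
    p=cloud(c,m,dep); p=p[p[:,2]>.15]; print("fingers",p.min(0),p.max(0), np.median(p,0)); q=p[p[:,2]<.205]; print("tips",q.min(0),q.max(0))
  for s in nets.silhouettes("slug_mid",n):
    p=cloud(c,s["mask"],dep)
    if len(p)<10: continue
    t=p[p[:,2]>np.percentile(p[:,2],95)-.004]
    print(n,round(s["score"],2),"rgb",np.median(im[s["mask"]],axis=0),"top mid",(t.min(0)+t.max(0))/2)
E
```

```text
t 5.075 tcp [0.5241 0.2636 0.1812] F [-0.5 -0.5 -0.8] w -0.0002
cam [0.5237 0.3347 0.3491] 0.002946849079123512
tcp px [257.8078 224.5181] slug px [257.3778 167.0761] 0.31540695
[0.5227 0.2718 0.04  ]
fingers [0.516  0.2517 0.2124] [0.5375 0.2808 0.2834] [0.5263 0.2736 0.2497]Traceback (most recent call last):
  File "<stdin>", line 10, in <module>
    return umr_minimum(a, axis, None, out, keepdims, initial, where)
ValueError: zero-size array to reduction operation minimum which has no identity
```

```bash
python3 - <<'E'
from h import *
np.set_printoptions(precision=4,suppress=True)
o,M=st(); c=cal("wrist"); im,dep=viewer.grab_frame("wrist")
for v in range(215,300,5): print(v,[ (np.round(atdepth(c,u,v,dep[v,u]),3).tolist()) for u in (250,262,272)])
for n in ("wrist","scene"):
  c=cal(n); im,dep=viewer.grab_frame(n)
  for s in nets.silhouettes("slug_mid",n):
    p=cloud(c,s["mask"],dep)
    if len(p)<10: continue
    t=p[p[:,2]>np.percentile(p[:,2],95)-.004]
    print(n,round(s["score"],2),"rgb",np.median(im[s["mask"]],axis=0),"top mid",(t.min(0)+t.max(0))/2)
E
```

```text
t 5.125 tcp [0.523  0.2629 0.1795] F [-0.3 -0.6 -1.1] w -0.0001
215 [[0.514, 0.198, -0.0], [0.528, 0.198, -0.001], [0.539, 0.198, -0.002]]
220 [[0.514, 0.192, -0.001], [0.527, 0.199, 0.016], [0.538, 0.199, 0.017]]
225 [[0.514, 0.186, -0.001], [0.527, 0.199, 0.03], [0.537, 0.2, 0.032]]
230 [[0.519, 0.273, 0.209], [0.525, 0.273, 0.209], [0.529, 0.273, 0.21]]
235 [[0.52, 0.273, 0.215], [0.525, 0.273, 0.214], [0.529, 0.273, 0.214]]
240 [[0.52, 0.273, 0.22], [0.525, 0.273, 0.22], [0.529, 0.272, 0.219]]
245 [[0.52, 0.274, 0.225], [0.525, 0.273, 0.224], [0.529, 0.273, 0.224]]
250 [[0.52, 0.273, 0.229], [0.525, 0.273, 0.229], [0.529, 0.273, 0.229]]
255 [[0.52, 0.273, 0.232], [0.525, 0.273, 0.232], [0.528, 0.272, 0.232]]
260 [[0.52, 0.273, 0.236], [0.525, 0.273, 0.237], [0.528, 0.273, 0.236]]
265 [[0.52, 0.273, 0.241], [0.525, 0.273, 0.24], [0.528, 0.273, 0.241]]
270 [[0.52, 0.272, 0.242], [0.525, 0.272, 0.242], [0.528, 0.274, 0.246]]
275 [[0.52, 0.274, 0.249], [0.525, 0.27, 0.242], [0.528, 0.274, 0.248]]
280 [[0.52, 0.274, 0.252], [0.525, 0.268, 0.243], [0.528, 0.274, 0.252]]
285 [[0.521, 0.274, 0.255], [0.524, 0.267, 0.244], [0.528, 0.274, 0.254]]
290 [[0.521, 0.273, 0.256], [0.525, 0.265, 0.244], [0.527, 0.274, 0.257]]
295 [[0.52, 0.27, 0.254], [0.524, 0.264, 0.246], [0.527, 0.274, 0.26]]
wrist 0.72 rgb [253. 245. 145.] top mid [0.525  0.2627 0.0399]
wrist 0.71 rgb [252. 224. 246.] top mid [0.468  0.2922 0.0397]
wrist 0.69 rgb [40. 79. 43.] top mid [0.5343 0.2304 0.1233]
wrist 0.62 rgb [242.5 153.  187. ] top mid [0.5849 0.2371 0.0395]
wrist 0.62 rgb [170.5  94.5 114.5] top mid [0.4637 0.2277 0.0396]
scene 0.73 rgb [189. 113. 139.] top mid [0.4336 0.3551 0.0815]
scene 0.56 rgb [ 24. 129.  56.] top mid [0.5314 0.1894 0.0379]
scene 0.52 rgb [166. 137.  56.] top mid [0.5224 0.2646 0.0385]
scene 0.5 rgb [189. 113. 140.] top mid [0.5827 0.2396 0.0381]
scene 0.46 rgb [184. 109. 135.] top mid [0.46   0.2292 0.0385]
```

The visible fingertips end about 27 mm short of the nominal TCP. That explains the miss: they passed just over the 40 mm slug. I'll go lower in small steps and watch the force.

```bash
python3 -m pendant '[46,50,1,0,0, 46,50,0,0,0, 46,35,0,0,0, 46,20,0,0,0, 46,15,0,0,0, 46,7,0,0,0, 46,0,0,0,0, 46,0,0,0,0]' 50; python3 -m pendant '[46,2,0,0,0, 46,2,0,0,0, 46,2,0,0,0, 46,0,0,0,0, 46,0,0,0,0]'
```

```text
clock: 6.38
tcp_pos: [0.5246, 0.2634, 0.0031]
orientation: [1.21, 1.209, -1.208]
contact_force: [0.6, -0.6, 0.6]
grip_width: 0.0458
clock: 7.0
tcp_pos: [0.524, 0.263, -0.0037]
orientation: [1.209, 1.209, -1.209]
contact_force: [-0.0, 0.3, -0.6]
grip_width: 0.0461
```

```bash
python3 -m pendant '[46,3,0,0,0, 46,0,0,0,0, 0,0,0,0,0, 0,0,0,0,0, 0,0,0,0,0, 0,0,0,0,0]' 50; python3 -m pendant '[0,-20,0,0,0, 0,-40,0,0,0, 0,-50,0,0,0, 0,-60,0,0,0, 0,-60,0,0,0, 0,0,0,0,0, 0,0,0,0,0]'
python3 - <<'E'
from h import *
np.set_printoptions(precision=4,suppress=True)
o,M=st(); im,dep=viewer.grab_frame("wrist"); cv2.imwrite("pics/w3.png",im[:,:,::-1]); c=cal("wrist")
for n in ("wrist","scene"):
  c=cal(n); im,dep=viewer.grab_frame(n)
  for s in nets.silhouettes("slug_mid",n):
    p=cloud(c,s["mask"],dep)
    if len(p)>9: print(n,round(s["score"],2),"rgb",np.median(im[s["mask"]],axis=0),np.percentile(p,5,axis=0),np.percentile(p,95,axis=0))
E
```

```text
clock: 7.75
tcp_pos: [0.5241, 0.2631, -0.0065]
orientation: [1.209, 1.209, -1.209]
contact_force: [-0.2, -0.5, 1.7]
grip_width: 0.0201
clock: 8.62
tcp_pos: [0.5236, 0.2627, 0.2237]
orientation: [1.209, 1.209, -1.209]
contact_force: [0.1, 0.7, -0.6]
grip_width: 0.0201
t 8.625 tcp [0.5236 0.2627 0.2237] F [ 0.1  0.7 -0.6] w 0.0201
wrist 0.89 rgb [136. 110.  58.] [0.5146 0.2557 0.2375] [0.5317 0.2728 0.2701]
wrist 0.88 rgb [254. 239. 252.] [0.4598 0.2842 0.0088] [0.4782 0.3019 0.0411]
wrist 0.8 rgb [213. 125. 149.] [0.4557 0.2201 0.0095] [0.4739 0.2375 0.0411]
wrist 0.68 rgb [46. 87. 48.] [0.524  0.1949 0.0045] [0.541  0.2004 0.0402]
wrist 0.62 rgb [254.  226.5 250.5] [0.5752 0.2293 0.0084] [0.5921 0.247  0.041 ]
scene 0.78 rgb [160. 131.  51.] [0.5116 0.2604 0.2301] [0.5271 0.2733 0.2673]
scene 0.77 rgb [183. 108. 134.] [ 0.4516  0.2154 -0.0022] [0.4711 0.2382 0.0394]
scene 0.54 rgb [ 24. 128.  57.] [0.521  0.1845 0.0017] [0.5382 0.2007 0.0396]
scene 0.52 rgb [190. 113. 140.] [0.5736 0.2335 0.0072] [0.5879 0.2478 0.0392]
scene 0.49 rgb [189. 113. 139.] [0.4557 0.2884 0.0045] [0.4721 0.3027 0.0397]
```

View pics/w3.png

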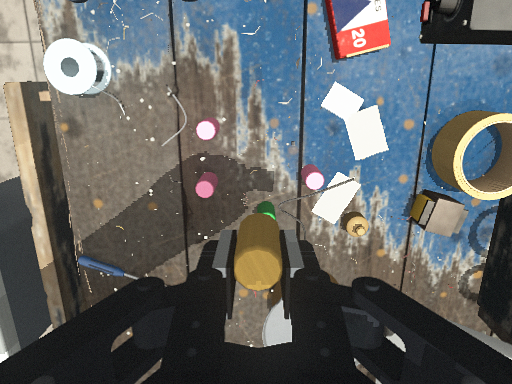

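The slug is held upright; it shows at (258,250) in the wrist picture. Now I'll carry it to a point beside the tube, high up, and measure the mouth.

```bash
python3 -m pendant '[0,-20,-2,40,0, 0,-20,-2,44,0, 0,0,-2,44,0, 0,0,-2,44,0, 0,0,-2,44,0, 0,0,-2,44,0, 0,0,-2,44,0, 0,0,-2,44,0, 0,0,-1,44,0, 0,0,-1,44,0, 0,0,0,44,0, 0,0,0,0,0, 0,0,0,0,0, 0,0,0,0,0]'
python3 - <<'E'
from h import *
np.set_printoptions(precision=4,suppress=True)
o,M=st(); print(M); c=cal("wrist"); im,dep=viewer.grab_frame("wrist"); cv2.imwrite("pics/w4.png",im[:,:,::-1])
print("tube px",proj(c,[.505,-.141,.115]),"rod px",proj(c,[.521,-.265,.15]))
p=cloud(c,np.ones(dep.shape,bool),dep)
for lo,hi,cx,cy,nm in((.111,.12,.505,-.141,"rim"),(.145,.156,.521,-.265,"rodtop"),(.045,.055,.521,-.265,"holder"),(.008,.016,.505,-.141,"foot")):
    q=p[(p[:,2]>lo)&(p[:,2]<hi)&(np.hypot(p[:,0]-cx,p[:,1]-cy)<.06)]
    if len(q)>5: print(nm,len(q),"mid",(np.percentile(q,2,axis=0)+np.percentile(q,98,axis=0))/2,"ext",np.percentile(q,98,axis=0)-np.percentile(q,2,axis=0))
E
```

```text
clock: 10.62
tcp_pos: [0.5062, -0.2154, 0.263]
orientation: [1.208, 1.211, -1.208]
contact_force: [-0.5, 0.4, -1.0]
grip_width: 0.0201
t 10.625 tcp [ 0.5062 -0.2154  0.263 ] F [-0.5  0.4 -1. ] w 0.0201
[[-0.0005  1.      0.0023]
 [ 0.0007  0.0023 -1.    ]
 [-1.     -0.0005 -0.0007]]
tube px [256.9009  84.9283] rod px [274.0898 226.1591]
rim 730 mid [ 0.5061 -0.1409  0.1138] ext [0.0402 0.0395 0.0052]
rodtop 327 mid [ 0.5268 -0.26    0.1486] ext [0.021  0.0157 0.006 ]
holder 2145 mid [ 0.5252 -0.2617  0.0495] ext [0.0644 0.0604 0.0043]
foot 1352 mid [ 0.5061 -0.1408  0.0119] ext [0.0706 0.07   0.0052]
```

View pics/w4.png

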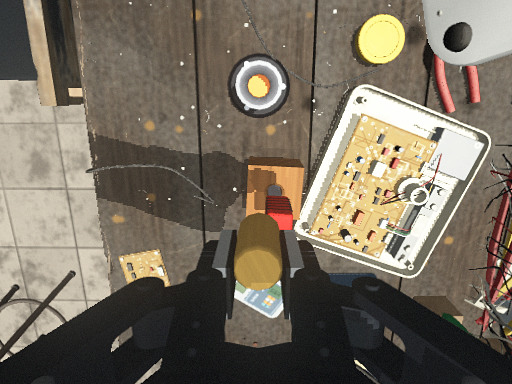

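The wrist picture shows the tube mouth at (259,85), with the orange wad visible inside, the tin at (381,38), and the holder at (275,190) with the red handle at (279,212). The rim and the foot both give a tube centre of (0.506,-0.141), and both heights check out.

```bash
python3 -m pendant '[0,0,0,-30,0, 0,0,0,-30,0, 0,40,0,-15,0, 0,40,0,0,0, 0,0,0,0,0, 0,0,0,0,0, 0,0,0,0,0]'
```

```text
clock: 11.55
tcp_pos: [0.5073, -0.1424, 0.1851]
orientation: [1.211, 1.206, -1.207]
contact_force: [-0.1, -0.3, -1.1]
grip_width: 0.0199
```

```bash
python3 - <<'E'
from h import *
np.set_printoptions(precision=4,suppress=True)
o,M=st(); c=cal("wrist"); im,dep=viewer.grab_frame("wrist")
p=cloud(c,np.ones(dep.shape,bool),dep)
q=p[(abs(p[:,2]-.1145)<.005)&(np.hypot(p[:,0]-.506,p[:,1]+.141)<.03)]
print("rim",len(q),np.percentile(q,2,axis=0),np.percentile(q,98,axis=0))
for s in nets.silhouettes("slug_mid","wrist"):
    p=cloud(c,s["mask"],dep)
    if len(p)>50:
        q=p[p[:,2]<np.percentile(p[:,2],4)+.012]; print(s["score"],"slug low x",np.percentile(q,[2,98],axis=0)); print(np.median(p,0))
E
```

```text
t 11.55 tcp [ 0.5073 -0.1424  0.1851] F [-0.1 -0.3 -1.1] w 0.0199
rim 1147 [ 0.4866 -0.1609  0.1098] [ 0.5263 -0.1208  0.1162]
0.97 slug low x [[ 0.4978 -0.261  -0.0002]
 [ 0.5239 -0.1316  0.2092]]
[ 0.5073 -0.1365  0.2309]
0.7 slug low x [[ 0.5181 -0.262   0.0652]
 [ 0.5293 -0.2562  0.0854]]
[ 0.5225 -0.2525  0.1265]
```

```bash
python3 -m pendant '[0,30,-1,-1,0, 0,30,0,0,0, 0,20,0,0,0, 0,3,0,0,0, 0,0,0,0,0, 0,0,0,0,0]'; python3 -m pendant '[0,3,0,0,0, 0,3,0,0,0, 0,2,0,0,0, 0,0,0,0,0, 0,0,0,0,0]'
```

```text
clock: 12.4
tcp_pos: [0.5059, -0.1412, 0.1014]
orientation: [1.21, 1.207, -1.208]
contact_force: [0.5, -0.5, -0.9]
grip_width: 0.0198
clock: 13.02
tcp_pos: [0.505, -0.141, 0.0923]
orientation: [1.209, 1.209, -1.209]
contact_force: [-0.0, -0.0, -0.9]
grip_width: 0.0199
```

```bash
python3 -m pendant '[50,0,0,0,0, 50,0,0,0,0, 50,0,0,0,0, 50,-20,0,0,0, 50,-40,0,20,0, 50,-50,0,40,0, 50,-40,5,20,0, 50,0,0,0,0, 50,0,0,0,0, 50,0,0,0,0]'
python3 - <<'E'
from h import *
np.set_printoptions(precision=4,suppress=True)
o,M=st(); c=cal("wrist"); im,dep=viewer.grab_frame("wrist")
cv2.imwrite("pics/w5.png",im[:,:,::-1])
p=cloud(c,np.ones(dep.shape,bool),dep); v,u=np.nonzero(dep>0); rgb=im[v,u].astype(int)
print("tube px",proj(c,[.506,-.141,.115]))
q=p[(np.hypot(p[:,0]-.506,p[:,1]+.141)<.008)]; print("in bore z",np.percentile(q[:,2],[5,50,95]) if len(q) else None, np.median(rgb[(np.hypot(p[:,0]-.506,p[:,1]+.141)<.008)],0))
red=(rgb[:,0]>110)&(rgb[:,0]>2*rgb[:,1])&(rgb[:,0]>2*rgb[:,2])&(p[:,2]>.14)&(p[:,2]<.16)&(np.hypot(p[:,0]-.525,p[:,1]+.261)<.04)
q=p[red]; print("rodtop",len(q),np.percentile(q,2,axis=0),np.percentile(q,98,axis=0))
m=np.zeros(dep.shape,np.uint8); m[v[red],u[red]]=1
rect=cv2.minAreaRect((q[:,:2]*1e4).astype(np.float32)); print("rect .1mm",rect)
h=p[(abs(p[:,2]-.05)<.004)&(np.hypot(p[:,0]-.525,p[:,1]+.261)<.055)]; print("holder rect",cv2.minAreaRect((h[:,:2]*1e4).astype(np.float32)))
E
```

```text
clock: 14.28
tcp_pos: [0.5092, -0.2188, 0.2396]
orientation: [1.208, 1.213, -1.21]
contact_force: [0.1, -0.3, 0.9]
grip_width: 0.0497
t 14.275 tcp [ 0.5092 -0.2188  0.2396] F [ 0.1 -0.3  0.9] w 0.0497
tube px [254.634   80.4829]
in bore z [0.1069 0.1079 0.1091] [253. 254. 174.]
rodtop 778 [ 0.5142 -0.2748  0.1418] [ 0.5368 -0.2521  0.1513]
rect .1mm ((5256.79345703125, -2638.13623046875), (237.57664489746094, 239.01914978027344), 87.015625)
holder rect ((5253.1220703125, -2644.608154296875), (668.910400390625, 660.4867553710938), 87.26456451416016)
```

View pics/w5.png

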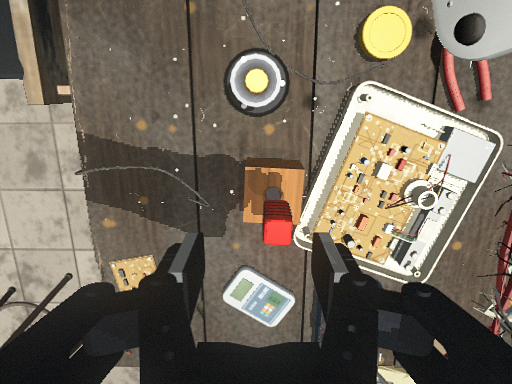

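The slug is in the tube: its yellow top shows at (257,80), at z≈0.108, about 7 mm below the mouth. The rod's top is at (278,233), centred at (0.5257,-0.2638) with a yaw of -3°, and the holder agrees.

```bash
python3 -m pendant '[50,0,16,45,0.05, 50,20,0,0,0, 50,40,0,0,0, 50,0,0,0,0, 50,0,0,0,0, 50,0,0,0,0]'
python3 - <<'E'
from h import *
o,M=st(); np.set_printoptions(precision=4,suppress=True); print(M); print("tool delta to rod mm",M.T@(np.array([.5257,-.2638,.0765])-o["tcp_pos"])*1000)
E
```

```text
clock: 15.08
tcp_pos: [0.527, -0.2653, 0.1827]
orientation: [1.246, 1.183, -1.244]
contact_force: [-0.2, 0.3, -0.1]
grip_width: 0.05
t 15.075 tcp [ 0.527  -0.2653  0.1827] F [-0.2  0.3 -0.1] w 0.05
[[ 0.0024  0.9988 -0.0497]
 [-0.0009 -0.0497 -0.9988]
 [-1.      0.0025  0.0007]]
tool delta to rod mm [106.2144  -1.6371  -1.526 ]
```

```bash
python3 -m pendant '[50,40,-1,-1,0, 50,30,0,0,0, 50,20,0,0,0, 50,13,0,0,0, 50,0,0,0,0, 50,0,0,0,0]'; python3 -m pendant '[0,0,0,0,0, 0,0,0,0,0, 0,0,0,0,0, 0,0,0,0,0]' 80
```

```text
clock: 15.82
tcp_pos: [0.5259, -0.2644, 0.0792]
orientation: [1.246, 1.183, -1.245]
contact_force: [0.6, 0.1, 0.1]
grip_width: 0.05
clock: 16.32
tcp_pos: [0.5258, -0.2643, 0.079]
orientation: [1.246, 1.184, -1.245]
contact_force: [-0.0, 0.2, 6.5]
grip_width: 0.0231
```

```bash
python3 -m pendant '[0,-10,0,0,0, 0,-20,0,0,0, 0,-30,0,0,0, 0,-40,0,0,0, 0,-40,0,0,0, 0,0,0,0,0, 0,0,0,0,0]'
python3 - <<'E'
from h import *
np.set_printoptions(precision=4,suppress=True)
o,M=st(); print("to tube",M.T@(np.array([.506,-.141,o["tcp_pos"][2]])-o["tcp_pos"])*1000)
for n in ("side","scene"):
    im,dep=viewer.grab_frame(n); c=cal(n)
    a=np.array(o["tcp_pos"]); P=proj(c,a+[0,0,-.01]); u,v=P.astype(int)
    m=np.zeros(dep.shape,bool); m[v-40:v+50,u-25:u+25]=1
    p=cloud(c,m,dep); k=(np.hypot(p[:,0]-a[0],p[:,1]-a[1])<.03)&(p[:,2]>.08); p=p[k]
    for lo in np.arange(.14,.25,.01):
        q=p[(p[:,2]>lo)&(p[:,2]<lo+.01)]
        if len(q)>2: print(n,lo.round(2),len(q),(np.percentile(q,5,axis=0)+np.percentile(q,95,axis=0))/2, np.ptp(q[:,0]))
    cv2.imwrite(f"pics/{n}6.png",cv2.resize(im[v-70:v+90,u-90:u+90,::-1],None,fx=3,fy=3))
E
```

```text
clock: 17.2
tcp_pos: [0.5244, -0.2636, 0.2175]
orientation: [1.246, 1.186, -1.247]
contact_force: [-0.3, 0.2, -2.2]
grip_width: 0.0232
t 17.2 tcp [ 0.5244 -0.2636  0.2175] F [-0.3  0.2 -2.2] w 0.0232
to tube [   0.0861  -24.4586 -121.5681]
side 0.14 3 [ 0.5228 -0.2678  0.1487] 0.0029982174861467037
side 0.15 25 [ 0.5239 -0.2664  0.1553] 0.013504223142185245
side 0.16 30 [ 0.5238 -0.2669  0.1649] 0.0124313728501253
side 0.17 28 [ 0.523  -0.2669  0.1755] 0.012490789362190835
side 0.18 26 [ 0.5226 -0.2662  0.1853] 0.010659260438576679
side 0.19 29 [ 0.524  -0.2657  0.1956] 0.015809131237116913
side 0.2 29 [ 0.5244 -0.2672  0.2047] 0.01649696972155168
side 0.21 28 [ 0.5239 -0.2677  0.2149] 0.014641885698048918
side 0.22 26 [ 0.5233 -0.2674  0.2249] 0.013408323020454138
side 0.23 37 [ 0.5226 -0.2705  0.2348] 0.021994989324761738
side 0.24 68 [ 0.521  -0.2703  0.2451] 0.04193993944555219
scene 0.14 5 [ 0.5195 -0.2586  0.1477] 0.010364543385589009
scene 0.15 19 [ 0.5203 -0.2584  0.1548] 0.01315806136444675
scene 0.16 18 [ 0.5197 -0.2617  0.1649] 0.01140229961489303
scene 0.17 22 [ 0.5198 -0.2601  0.1754] 0.011528551051091407
scene 0.18 22 [ 0.5201 -0.2589  0.185 ] 0.013861444689481028
scene 0.19 21 [ 0.5203 -0.2603  0.1949] 0.012595802377121879
scene 0.2 19 [ 0.5208 -0.26    0.2053] 0.015947589849199417
scene 0.21 21 [ 0.5199 -0.2576  0.2145] 0.014322094274892061
scene 0.22 20 [ 0.5196 -0.257   0.2244] 0.01613563871597834
scene 0.23 35 [ 0.5205 -0.2575  0.2351] 0.023241867566262897
scene 0.24 51 [ 0.5199 -0.2562  0.2451] 0.04880451703481048
```

View pics/side6.png

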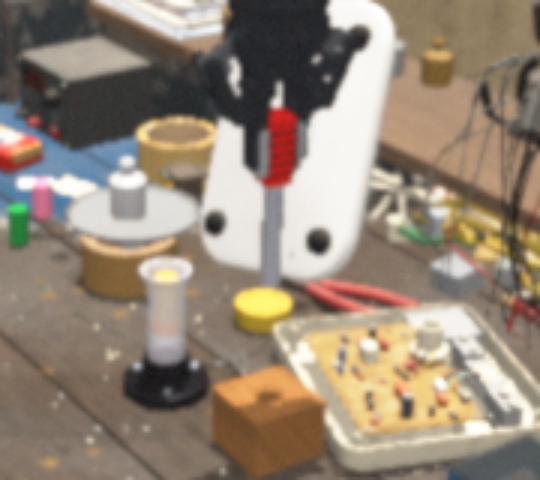

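The side crop shows the rod hanging vertical in the grip with its tip at about z=0.148, and the slug's yellow top inside the tube at (165,275). I'll carry it over the tube.

```bash
python3 -m pendant '[0,0,-6,-26,0, 0,0,-10,-40,0, 0,0,-10,-40,0, 0,0,0,-16,0, 0,0,0,0,0, 0,0,0,0,0, 0,0,0,0,0]'
python3 - <<'E'
from h import *
np.set_printoptions(precision=4,suppress=True)
o,M=st(); print(M); print("to tube",M.T@(np.array([.506,-.141,o["tcp_pos"][2]])-o["tcp_pos"])*1000)
im,dep=viewer.grab_frame("wrist"); c=cal("wrist"); p=cloud(c,np.ones(dep.shape,bool),dep)
q=p[(abs(p[:,2]-.1145)<.005)&(np.hypot(p[:,0]-.506,p[:,1]+.141)<.03)]
print("rim",len(q),np.percentile(q,2,axis=0),np.percentile(q,98,axis=0))
q=p[(abs(p[:,2]-.165)<.012)&(np.hypot(p[:,0]-.506,p[:,1]+.141)<.02)]
if len(q): print("shank",len(q),np.percentile(q,2,axis=0),np.percentile(q,98,axis=0))
E
```

```text
clock: 18.18
tcp_pos: [0.5051, -0.1424, 0.218]
orientation: [1.247, 1.184, -1.248]
contact_force: [-0.2, -1.2, -0.8]
grip_width: 0.0232
t 18.175 tcp [ 0.5051 -0.1424  0.218 ] F [-0.2 -1.2 -0.8] w 0.0232
[[-0.0002  0.9986 -0.0522]
 [-0.0005 -0.0522 -0.9986]
 [-1.     -0.0001  0.0005]]
to tube [-0.0009  0.7865 -1.4205]
rim 730 [ 0.4863 -0.1572  0.1098] [ 0.5264 -0.1204  0.1163]
shank 215 [ 0.4976 -0.1413  0.1537] [ 0.5125 -0.1343  0.1768]
```

```bash
python3 -m pendant '[0,15,1,-1,0, 0,15,0,0,0, 0,5,0,0,0, 0,2,0,0,0, 0,2,0,0,0, 0,2,0,0,0, 0,2,0,0,0, 0,2,0,0,0, 0,0,0,0,0, 0,0,0,0,0]'
```

```text
clock: 19.48
tcp_pos: [0.5066, -0.1399, 0.1734]
orientation: [1.246, 1.184, -1.245]
contact_force: [-0.7, -0.0, 2.7]
grip_width: 0.023
```

```bash
python3 -m pendant '[0,2,0,0,0, 0,2,0,0,0, 0,2,0,0,0, 0,2,0,0,0, 0,2,0,0,0]'; python3 -m pendant '[0,2,0,0,0, 0,2,0,0,0, 0,2,0,0,0, 0,2,0,0,0, 0,2,0,0,0]'; python3 -m pendant '[0,2,0,0,0, 0,2,0,0,0, 0,2,0,0,0, 0,2,0,0,0]'
```

```text
clock: 20.1
tcp_pos: [0.5064, -0.1399, 0.163]
orientation: [1.246, 1.185, -1.246]
contact_force: [0.5, 0.2, 3.5]
grip_width: 0.0231
clock: 20.72
tcp_pos: [0.5063, -0.1399, 0.153]
orientation: [1.246, 1.185, -1.246]
contact_force: [0.6, -0.6, 4.4]
grip_width: 0.0236
clock: 21.22
tcp_pos: [0.5063, -0.1399, 0.145]
orientation: [1.246, 1.185, -1.246]
contact_force: [0.8, -0.1, 3.5]
grip_width: 0.0232
```

```bash
python3 -m pendant '[0,2,0,0,0, 0,2,0,0,0, 0,1,0,0,0, 0,1,0,0,0]'; python3 -m pendant '[0,1,0,0,0, 0,1,0,0,0]'; python3 -m pendant '[0,1,0,0,0, 0,1,0,0,0]';
```

```text
clock: 21.72
tcp_pos: [0.5063, -0.1399, 0.1391]
orientation: [1.246, 1.185, -1.246]
contact_force: [2.0, -0.1, 3.5]
grip_width: 0.0233
clock: 21.98
tcp_pos: [0.5063, -0.1399, 0.1371]
orientation: [1.246, 1.185, -1.246]
contact_force: [0.1, -0.4, 3.6]
grip_width: 0.0232
clock: 22.22
tcp_pos: [0.5062, -0.1399, 0.135]
orientation: [1.246, 1.185, -1.246]
contact_force: [1.5, -0.4, 3.3]
grip_width: 0.0229
```

```bash
python3 -m pendant '[0,1,0,0,0, 0,1,0,0,0]'; python3 -m pendant '[0,0.5,0,0,0, 0,0.5,0,0,0]'; python3 -m pendant '[0,0.5,0,0,0, 0,0.5,0,0,0]'
```

```text
clock: 22.48
tcp_pos: [0.5065, -0.1399, 0.1335]
orientation: [1.246, 1.185, -1.246]
contact_force: [-0.4, 0.2, 8.8]
grip_width: 0.0234
clock: 22.72
tcp_pos: [0.5067, -0.14, 0.133]
orientation: [1.247, 1.184, -1.245]
contact_force: [-0.4, 0.8, 11.7]
grip_width: 0.0233
clock: 22.98
tcp_pos: [0.5068, -0.1401, 0.1324]
orientation: [1.247, 1.184, -1.245]
contact_force: [-1.7, 0.2, 14.8]
grip_width: 0.0231
```

```bash
python3 -m pendant '[0,0.4,0,0,0, 0,0,0,0,0, 0,0,0,0,0, 0,0,0,0,0]'; python3 -m pendant '[0,0,0,0,0, 0,0,0,0,0]'
```

```text
clock: 23.48
tcp_pos: [0.5069, -0.1401, 0.1322]
orientation: [1.247, 1.184, -1.245]
contact_force: [-2.2, -0.3, 16.7]
grip_width: 0.0229
clock: 23.72
tcp_pos: [0.5069, -0.1401, 0.1322]
orientation: [1.247, 1.184, -1.245]
contact_force: [-1.8, 1.1, 16.1]
grip_width: 0.0233
```

```bash
python3 -m pendant '[0,-5,0,0,0, 0,-20,0,0,0, 0,-30,0,0,0, 0,-30,0,0,0, 0,0,0,0,0, 0,0,5,25,0, 0,0,10,40,0, 0,0,10,40,0, 0,0,0,17,0, 0,0,0,0,0, 0,0,0,0,0, 0,0,0,0,0]'
python3 - <<'E'
from h import *
np.set_printoptions(precision=4,suppress=True)
o,M=st(); print(M); print("to home",M.T@(np.array([.5257,-.2640,.079])-o["tcp_pos"])*1000)
im,dep=viewer.grab_frame("wrist"); c=cal("wrist"); p=cloud(c,np.ones(dep.shape,bool),dep)
q=p[(abs(p[:,2]-.165)<.01)&(np.hypot(p[:,0]-.526,p[:,1]+.264)<.02)]
if len(q): print("shank",len(q),np.percentile(q,2,axis=0),np.percentile(q,98,axis=0))
q=p[(p[:,2]<.112)&(np.hypot(p[:,0]-.506,p[:,1]+.141)<.007)]; print("in tube z",np.percentile(q[:,2],[5,50,95]) if len(q) else 0)
h=p[(abs(p[:,2]-.05)<.004)&(np.hypot(p[:,0]-.525,p[:,1]+.261)<.055)]; print("holder rect",cv2.minAreaRect((h[:,:2]*1e4).astype(np.float32)))
cv2.imwrite("pics/w7.png",im[:,:,::-1])
E
```

```text
clock: 25.22
tcp_pos: [0.5253, -0.2612, 0.2156]
orientation: [1.245, 1.187, -1.244]
contact_force: [0.2, 0.4, -1.5]
grip_width: 0.023
t 25.225 tcp [ 0.5253 -0.2612  0.2156] F [ 0.2  0.4 -1.5] w 0.023
[[-0.0002  0.9989 -0.0477]
 [ 0.0009 -0.0477 -0.9989]
 [-1.     -0.0002 -0.0009]]
to home [136.5662   0.5591   2.937 ]
shank 176 [ 0.5178 -0.2606  0.1555] [ 0.5327 -0.2535  0.1747]
in tube z [0.0653 0.0664 0.0678]
holder rect ((5254.69091796875, -2646.1806640625), (662.0916137695312, 660.7520141601562), 87.15192413330078)
```

View pics/w7.png

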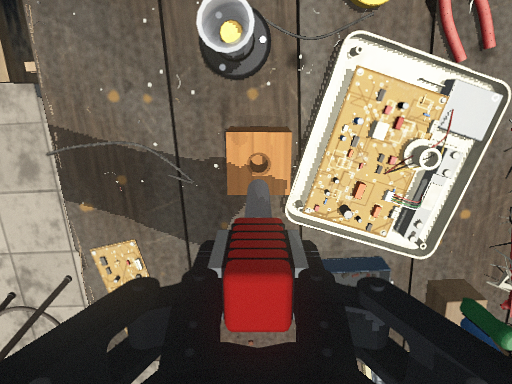

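The slug's top is now at (230,32), z≈0.066, so it has bottomed out. The holder hole shows at (259,160) with the rod vertical above it. Now I'll lower it.

```bash
python3 -m pendant '[0,30,0.5,3,0, 0,30,0,0,0, 0,20,0,0,0, 0,10,0,0,0, 0,0,0,0,0, 0,0,0,0,0, 0,0,0,0,0]'
python3 - <<'E'
from h import *
np.set_printoptions(precision=4,suppress=True)
o,M=st(); print("to home",M.T@(np.array([.5257,-.2640,.079])-o["tcp_pos"])*1000)
E
```

```text
clock: 26.15
tcp_pos: [0.5261, -0.2662, 0.1266]
orientation: [1.246, 1.184, -1.245]
contact_force: [0.3, -0.0, -0.6]
grip_width: 0.0231
t 26.15 tcp [ 0.5261 -0.2662  0.1266] F [ 0.3 -0.  -0.6] w 0.0231
to home [47.6375 -0.5722 -2.2272]
```

```bash
python3 -m pendant '[0,0,-0.5,-2.2,0, 0,0,0,0,0, 0,5,0,0,0, 0,5,0,0,0, 0,5,0,0,0, 0,0,0,0,0, 0,0,0,0,0]'
```

```text
clock: 27.02
tcp_pos: [0.5251, -0.2638, 0.1107]
orientation: [1.246, 1.185, -1.246]
contact_force: [1.2, 0.5, -1.1]
grip_width: 0.0233
```

```bash
python3 -m pendant '[0,8,0,0,0, 0,8,0,0,0, 0,8,0,0,0, 0,4,0,0,0, 0,0,0,0,0, 0,0,0,0,0]'; python3 -m pendant '[0,1,0,0,0, 0,1,0,0,0, 0,1,0,0,0, 0,0,0,0,0]'
```

```text
clock: 27.78
tcp_pos: [0.5253, -0.2639, 0.0829]
orientation: [1.246, 1.185, -1.246]
contact_force: [-0.6, 0.8, -2.0]
grip_width: 0.0234
clock: 28.28
tcp_pos: [0.525, -0.2637, 0.0796]
orientation: [1.246, 1.185, -1.246]
contact_force: [0.9, 0.6, -0.3]
grip_width: 0.023
```

```bash
python3 -m pendant '[0,0.7,0,0,0, 0,0,0,0,0, 0,0,0,0,0]'; python3 -m pendant '[50,0,0,0,0, 50,0,0,0,0, 50,0,0,0,0, 50,0,0,0,0, 50,-10,0,0,0, 50,-30,0,0,0, 50,-50,0,-10,0, 50,-50,0,-20,0, 50,0,0,0,0, 50,0,0,0,0, 50,0,0,0,0]'
python3 - <<'E'
from h import *
np.set_printoptions(precision=4,suppress=True)
o,M=st()
im,dep=viewer.grab_frame("wrist"); c=cal("wrist"); p=cloud(c,np.ones(dep.shape,bool),dep)
v,u=np.nonzero(dep>0); rgb=im[v,u].astype(int)
red=(rgb[:,0]>110)&(rgb[:,0]>2*rgb[:,1])&(np.hypot(p[:,0]-.525,p[:,1]+.261)<.04)
q=p[red]; print("rod top",len(q),np.percentile(q[:,2],98)); t=q[q[:,2]>.144]; print((np.percentile(t,2,axis=0)+np.percentile(t,98,axis=0))/2)
q=p[(p[:,2]<.112)&(np.hypot(p[:,0]-.506,p[:,1]+.141)<.007)]; print("in tube z",np.percentile(q[:,2],[5,50,95]) if len(q) else 0)
im2,d2=viewer.grab_frame("side"); c=cal("side"); U,V=proj(c,[.515,-.2,.08]).astype(int)
cv2.imwrite("pics/s8.png",cv2.resize(im2[V-70:V+70,U-90:U+90,::-1],None,fx=3,fy=3))
E
```

```text
clock: 28.65
tcp_pos: [0.5252, -0.2638, 0.0791]
orientation: [1.246, 1.185, -1.246]
contact_force: [0.4, 0.9, 0.2]
grip_width: 0.0234
clock: 30.02
tcp_pos: [0.5255, -0.2341, 0.2178]
orientation: [1.246, 1.187, -1.248]
contact_force: [0.6, -0.4, -0.9]
grip_width: 0.05
t 30.025 tcp [ 0.5255 -0.2341  0.2178] F [ 0.6 -0.4 -0.9] w 0.05
rod top 864 0.151179749795379
[ 0.5251 -0.2634  0.1495]
in tube z [0.0653 0.0664 0.0675]
```

View pics/s8.png

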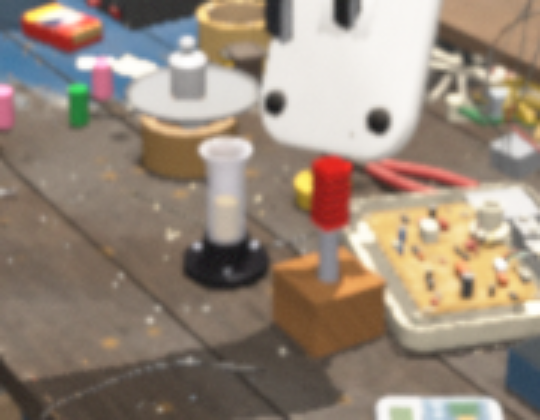

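The side crop shows the slug low in the tube at (227,215) and the rod standing upright in the holder at (330,215), its top back at z≈0.150. The gripper is clear of everything.

```bash
python3 -c "
from bench import r
print(r.hand_in())"
```

```text
the job is handed in; nothing more can be done
None
```

The job is done and handed in at about 30 s of the 72 s allowed; no verdict was given.

- **Slug:** it went into the tube upright, its top about 7 mm below the mouth once released. The rod then pushed it and the wad down until the force rose by about 6 N per mm, which matches the cushion stop. It finished with its top at z≈0.066, so its middle is about 69 mm below the mouth, and that reading did not change afterwards.
- **Press:** I held 16–17 N as measured, about 17–18 N with the rod's weight added, for roughly 0.7 s. No reading at the end of a move went above 17 N.
- **Rod:** it is back in the holder, upright, its top at z≈0.150 as at the start, so it is fully down.
- **Bystanders:** I never went near the brass weight or the yellow tin. The tin looks undisturbed in the last view, but I did not measure either one again.

**Disagreements:**
- The fingertips sit about 27 mm short of the nominal tool point, so the first grasp closed above the slug. I measured the offset in the wrist picture and grasped again successfully.
- The slug's top moved only about 42 mm under the rod, against the wad's full 45 mm. The likely reason is that the wad was already a little below its highest point. I had no direct reading of the wad, so the stop rests on that force rise.

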